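Open the flush valve one turn and start the flush

ROBOT

A 6-joint arm with a two-finger parallel gripper is mounted at the origin on the work surface. World frame = base frame: x ahead of the robot, y to its left, z up, the work surface at z = 0. Lengths are in mm, angles in rad, forces in N, time in s.
With the tool pointing down it reaches from about 350 to 975 mm from the base axis. Payload 7.1 kg.
Tool frame: the origin (TCP) lies midway between the tips of the shut fingers; the grasp point (between the pads) lies 19 mm behind it (ctrl.hold_point_z is the distance from the TCP to the grasp point, in mm); x points along the fingers, y is the direction in which the jaws open and shut, and the axes are right-handed (so a half turn about x gives the same grasp; the last joint's range is limited). The gripper opens to 88 mm and grips with 3 to 60 N. Pads are 20 mm wide; open, the fingers measure 115 mm over their backs; the gripper's body (75 mm by 178 mm) begins 61 mm behind the grasp point.
Start: joints at [1.299, 0.423, 1.63, -0, 1.089, -0.019], TCP at [156.291, 605.126, 222.675] pointing down, gripper open.
Joint ranges: [-3, 3], [-0.9, 2.11], [0.09, 2.58], [-1.31, 4.45], [0.11, 2.69], [-2.54, 2.54]. Speed limits (rad/s): [2.39, 2.39, 3.01, 3.14, 3.14, 3.14].

INTERFACE

Orientations are given as a rotation vector (axis times angle).
In Python, from workcell import ctrl, get_image, calibration gives the robot as it stands.
- The arm moves only by the tool move_arm, never from a script. Its argument "rows" is a list of rows, each a list of 5 numbers: the shift along the world's x, y, z in mm, then the turn about the world's z in rad, then the closure, from -1 (fully open) to 1 (shut). In form: [[tx, ty, tz, roll, jaw], ...]. A call has 1 to 12 rows; each row is the pose to reach, as a shift and turn from the pose measured when the call began; what a row does not reach only later rows make up. A row lasts 1/8 s, in which the tool goes at most 62.5 mm and 10.7 degrees, less where a joint would pass 70% of its speed; a pose out of reach is approached as far as the arm can. A call with a gripper value outside its range is refused whole. The fingers move at their own pace and stop on an object; the grip force is fixed at half the most. Time passes only in rows, so rows that repeat a pose let the fingers close. It gives the time, the measured TCP pose, the force and the opening at its end, in the units of the state.
- ctrl.get_obs(): the state, without advancing time (a new reading comes with each control period).
- get_image(name): name is "scene" or "top" or "wrist"; returns the picture (420x560x3 uint8, blue, green, red); there is no depth.
- calibration(name): a dict with "fx", "fy", "cx", "cy" (pixels), "view" (4x4, takes a point from world to camera coordinates); the wrist camera has in their place "T_tool_cam" (4x4, takes a point from camera to tool coordinates, whose origin is the TCP and whose axes are the tool frame's). Camera axes: x right, y up, looking along -z (the intrinsics and any distortion apply to the point x, -y, -z); pixel columns grow to the right and rows downward; lengths in mm; the calibration is good to about 2 mm. A picture is of the moment at which its call begins: read the wrist's pose just before it. calibration takes no time and is no camera call.
- ctrl.close_job(): hands the job in, once; it reports no verdict.
The state is a dict: "t": time; "qpos": joint angles; "qvel": joint speeds; "joint_torque": joint torques, N m; "ee_pos": TCP position; "orientation": TCP orientation; "ft_force": force on the tool from outside, world axes, zero at the start; "moment": the same for the moment, N m; "width": finger opening in mm.
Only numpy, scipy, OpenCV 4.12 (cv2) and the standard library are available. Lean on these libraries where they do the work, as an engineer would, in place of code of your own. Each camera call takes 0.05 s, during which the arm holds its last target.

TASK

Flush the cage rack's drinking-water line: without gripping anything, push the valve's hand wheel round anticlockwise (seen from above) by its upright black handle, through exactly one full turn so that the handle comes back to where it stands now. Then press the larger of the two buttons on the control box all the way down with a fingertip and let it go. Push the wheel only by its handle, never between the fingers and not by its rim or spokes, and leave the small button and everything else on the table alone.

Things in the scene. Friction and masses are not known exactly. Their poses are not given: they have to be found in the camera images.
- valve: Fixed flush valve: brass bonnet on a steel plate 130 x 90 mm, with a horizontal steel pipe 24 mm thick (top at 58 mm) running along its x axis to elbows 95 mm either side. Origin: underside centre on the table, on the wheel's vertical axis; z up.
- wheel_axis (a point): Centre of the hand wheel, on its vertical turning axis, 127 mm above the table, level with the top of the rim.
- wheel (a joint): Turn of the hand wheel in rad; grows anticlockwise seen from above; starts anywhere from 0 to 5.4, so one turn means its starting value + 6.28. It turns freely past this without a stop, has steady friction of about 0.15 N m (2 to 3 N at the handle) and stays where it is left.
- handle (a point): Point on the centre line of the wheel's upright black handle, 152 mm above the table, 70 mm from the wheel's axis. The handle is a plain upright cylinder 21 mm in diameter standing on the rim; its free part runs from 127 mm (top of the rim) to 180 mm above the table. It goes round with the wheel.
- wheel_rim: Grey rim, three spokes and hub of the hand wheel: rim 154 mm over all, bar 14 mm thick, its top 127 mm above the table; the hub nut on the axis reaches 138 mm. Origin on the wheel's axis at table height.
- panel: Fixed grey control box, 100 (x) x 150 (y) x 55 mm high, two grey push buttons on its top. Origin: underside centre.
- flush_top (a point): Centre of the top face of the larger button, 38 mm across, standing upright on the control box, 33 mm to the +y side of the box middle; 77 mm above the table when up.
- flush (a joint): Travel of the larger button: 0 up, 0.006 m fully down (about 5 N); springs back.
- drain_top (a point): Centre of the top face of the smaller button, 18 mm across, 42 mm to the -y side of the box middle; 77 mm above the table. Not to be pressed.
- drain (a joint): Travel of the smaller button, 0 up, 0.006 m down. Leave alone.
- jar: Bystander, leave alone: small white screw-top jar, 44 mm across, 85 mm high, standing between the valve and the control box. Origin: underside centre.
- scoop: Bystander, leave alone: steel spoon about 170 mm long, lying flat between the valve and the control box. Origin: on the table, near the middle of its length.
- bowl: Bystander, leave alone: steel bowl, 100 mm across, 45 mm high. Origin: underside centre.
- wash_bottle: Bystander, leave alone: white plastic bottle, 60 mm across, 150 mm high. Origin: underside centre.
- beaker: Bystander, leave alone: clear beaker, 70 mm across, 90 mm high. Origin: underside centre.
- carton: Bystander, leave alone: cardboard box 70 x 50 x 80 mm high. Origin: underside centre.
Things that resemble listed ones, but are neither listed nor needed, are in the scene too. What is shaped like the panel but pink is not meant.

How it is judged (in metres and radians):
On the way, in this order (a step that is already met when the one before it is completed fails the run):
1. the wheel has been turned one full turn anticlockwise and stands still (value of joint wheel between 5.9 and 12.15 rad and distance of handle from where it was at the start of the episode below 0.018 m and velocity of joint wheel between -0.1 and 0.1 rad/s), for 0.2 s.
2. the larger button is pressed all the way down (all of step 1 and value of joint flush above 0.0045 m), for 0.05 s.
At the end, for the whole second after the job is handed in: The wheel stands still exactly one turn anticlockwise from its start (handle within 18 mm, about 15 degrees, of its starting place), the larger button has been pressed at least 4.5 of its 6 mm after the turn and is up again, and the smaller is up (all of step 1 and value of joint each of flush, drain below 0.0015 m); the robot touches nothing.
It fails at once if the handle taken between the fingers (z of the grasp point in the frame of valve below 0.197 m and horizontal distance between the grasp point and handle below 0.01 m).
It fails at once if the wheel pushed by its rim, spokes or hub (over 3 N) (contact force between any of the fingers, the arm and wheel_rim above 3 N).
It fails at once if the large button pressed before the turn is made (value of joint flush above 0.003 m and not (value of joint wheel between 5.9 and 12.15 rad and distance of handle from where it was at the start of the episode below 0.018 m)).
It fails at once if the small button pressed (value of joint drain above 0.003 m).
It fails at once if a bystander moved, lifted or knocked (over 20 mm or tipped) (distance of any of jar, scoop, bowl, wash_bottle, beaker, carton from where it was at the start of the episode above 0.02 m or angle between any of jar, bowl, wash_bottle, beaker, carton's own z axis and vertical above 0.3 rad).
It also fails if it takes over 72 s, if anything falls off the work surface, if the arm or the gripper's body presses on something with over 40 N, if the wrist force passes 120 N, or if a joint passes its speed limit or range.

## Working session

There is one attempt and no reset: what is moved stays moved. The work goes in short steps, Python scripts to look and compute and a tool call to move; the robot and the scene stay as the last step left them, time stands still between calls to the robot, and variables do not carry over. Pictures are saved under pics/ and viewed, and the job is handed in when it is done.

Besides the shell and the picture viewer there is one more tool, called after ">>>" as name([rows], argument=value, ...), one row to a line, values as JSON. move_arm: Moves the arm, as the interface text tells. Its arguments: {"type":"object","properties":{"rows":{"type":"array"}},"required":["rows"]}

```bash
mkdir -p pics; ls; python3 - <<'E'
from workcell import ctrl,get_image,calibration
import cv2
for n in("scene","top","wrist"):
    cv2.imwrite(f"pics/{n}0.png",get_image(n))
    c=calibration(n);print(n,c)
print(ctrl.get_obs(),ctrl.hold_point_z)
E
```

```text
pics
scene {'fx': 412.08503023162444, 'fy': 412.08503023162444, 'cx': 281.8090118854242, 'cy': 207.6197618610114, 'view': array([[-6.83853283e-01,  7.29504822e-01, -1.29383926e-02,
         3.50039152e+02],
       [-6.08682686e-01, -5.60634761e-01,  5.61421457e-01,
         2.12024400e+02],
       [ 4.02305948e-01,  3.91805282e-01,  8.27428876e-01,
        -1.43043073e+03],
       [ 0.00000000e+00,  0.00000000e+00,  0.00000000e+00,
         1.00000000e+00]])}
top {'fx': 385.5756566272129, 'fy': 385.5756566272129, 'cx': 278.47744142902746, 'cy': 205.6405202380398, 'view': array([[-2.31337216e-02, -9.99533461e-01,  1.99421758e-02,
        -5.31685724e+00],
       [ 9.92315948e-01, -2.05323098e-02,  1.22014276e-01,
        -4.74735877e+02],
       [-1.21547892e-01,  2.26115834e-02,  9.92327983e-01,
        -1.13355372e+03],
       [ 0.00000000e+00,  0.00000000e+00,  0.00000000e+00,
         1.00000000e+00]])}
wrist {'fx': 320.59404127598344, 'fy': 320.59404127598344, 'cx': 279.1649394534481, 'cy': 210.38512295802164, 'T_tool_cam': array([[ 2.46353788e-04,  2.63219528e-01, -9.64735932e-0
[... 248 characters left out ...]
0000e+00,
         1.00000000e+00]])}
{'t': 0.15, 'qpos': array([ 1.29902968e+00,  4.23690165e-01,  1.63047037e+00, -2.32165194e-05,
        1.08859841e+00, -1.89834738e-02]), 'qvel': array([ 0.0004684 , -0.00084087, -0.00163205, -0.00109847,  0.00045517,
        0.00026953]), 'joint_torque': array([ 3.28792321e-04, -5.44983602e+01, -2.73918557e+01,  6.43323013e-02,
        2.04017933e-02, -5.40134295e-05]), 'ee_pos': array([156.17264664, 604.74702588, 222.08206338]), 'orientation': array([ 0.19752485,  1.5618211 , -0.19934622]), 'ft_force': array([ 0.40292284, -0.16167542, -0.58676084]), 'moment': array([-0.00237414,  0.00463352, -0.03594751]), 'width': 87.70883100315724} 18.700000000000003
```

View pics/scene0.png

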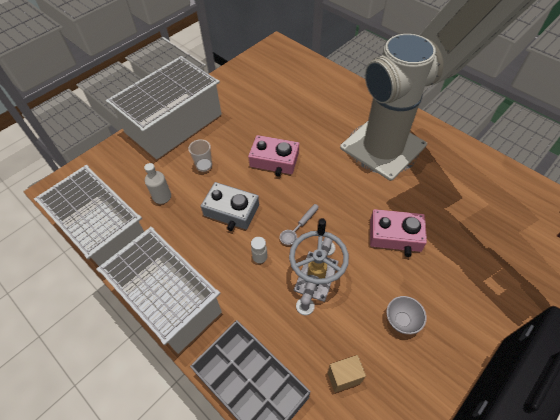

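View pics/top0.png

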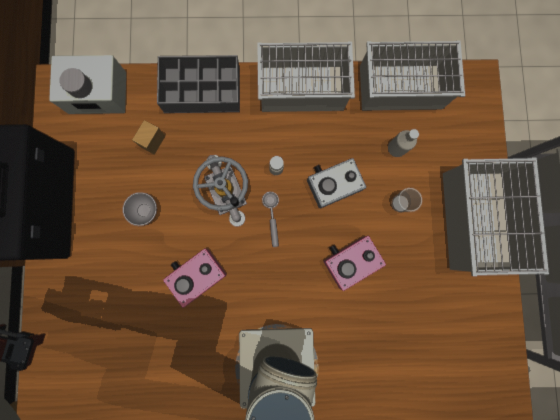

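View pics/wrist0.png

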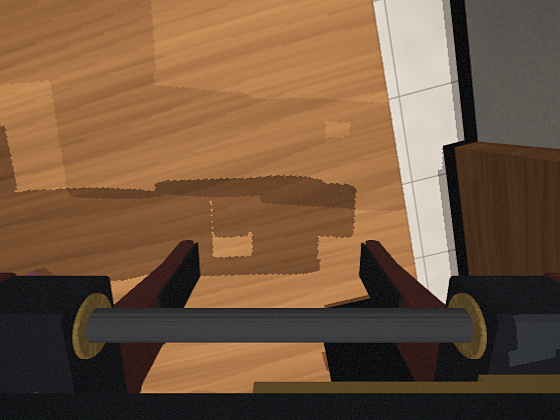

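The grey panel is at (337,183) in top and (230,206) in scene. The two pink boxes, at (195,277) and (355,262) in top, are decoys. The valve wheel is at (222,184) in top. Next I'll look at close crops.

```bash
python3 - <<'E'
import cv2
a=cv2.imread("pics/top0.png");s=cv2.imread("pics/scene0.png")
cv2.imwrite("pics/c1.png",cv2.resize(a[145:235,180:300],None,fx=6.5,fy=6.5,interpolation=cv2.INTER_CUBIC))
cv2.imwrite("pics/c2.png",cv2.resize(a[140:220,300:400],None,fx=7,fy=7,interpolation=cv2.INTER_CUBIC))
cv2.imwrite("pics/c3.png",cv2.resize(s[170:330,190:370],None,fx=3.7,fy=3.7,interpolation=cv2.INTER_CUBIC))
E
```

```text
(no output)
```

View pics/c1.png

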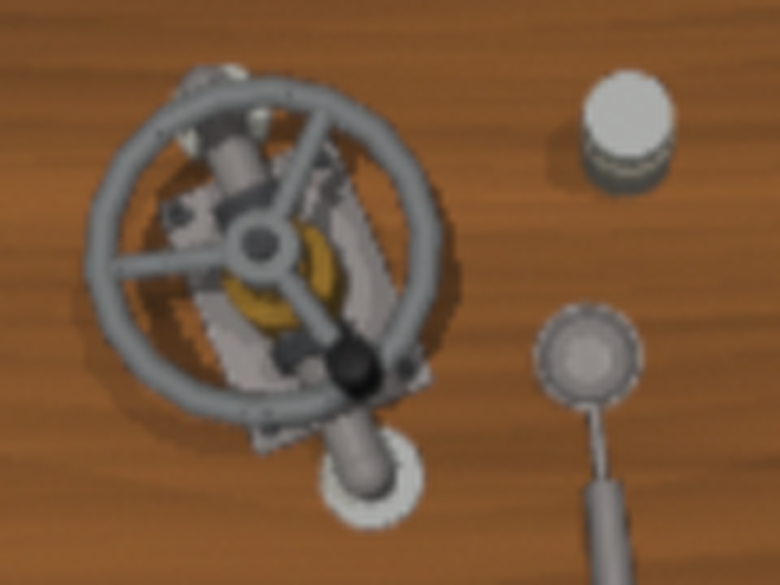

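View pics/c2.png

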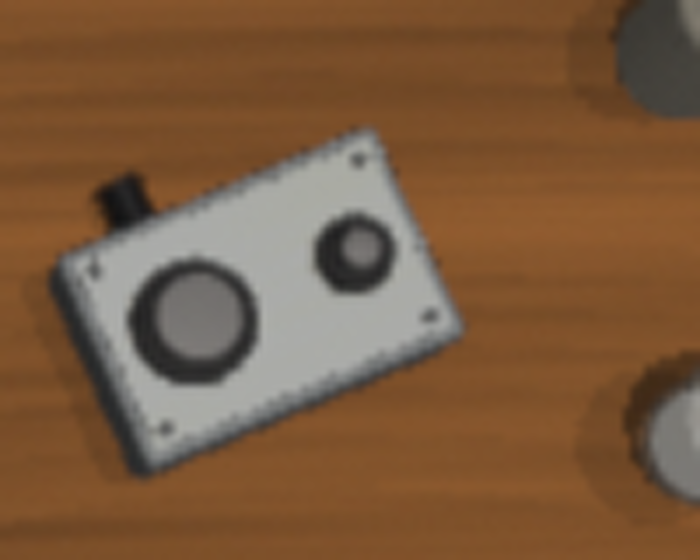

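View pics/c3.png

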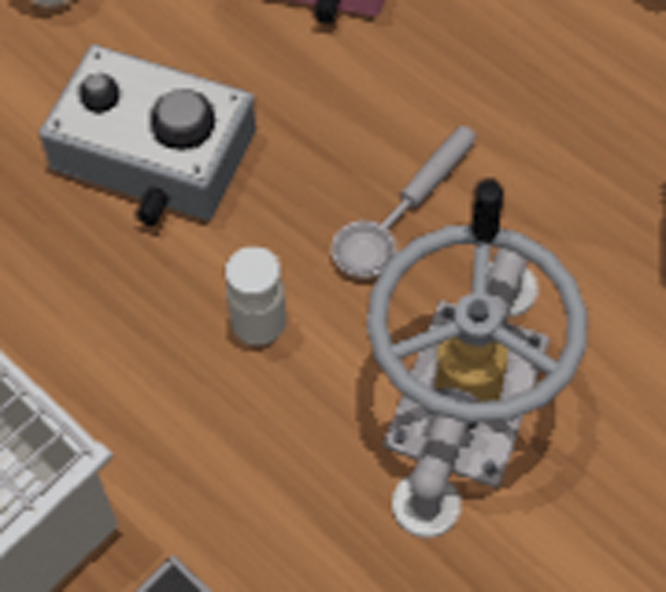

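Top crop: hub nut at about (220.3,182.4), handle top at about (234,200), large button at about (328.6,185.4). Scene crop: hub at (319.5,254.3), handle top at (322,220.5). Next I'll work out positions and cross-check the two cameras.

```bash
cat > h.py <<'E'
import numpy as np
from workcell import ctrl,get_image,calibration
def at_z(n,u,v,z):
    c=calibration(n);V=c["view"]
    d=np.array([(u-c["cx"])/c["fx"],-(v-c["cy"])/c["fy"],-1])
    R=V[:3,:3];o=-R.T@V[:3,3];w=R.T@d
    return o+w*(z-o[2])/w[2]
def proj(n,p):
    c=calibration(n);q=c["view"][:3,:3]@np.array(p)+c["view"][:3,3]
    return c["cx"]+c["fx"]*q[0]/-q[2],c["cy"]-c["fy"]*q[1]/-q[2]
E
python3 - <<'E'
from h import *
np.set_printoptions(precision=1,suppress=True)
for l,n,u,v,z in [("hub","top",220.3,182.4,138),("rimc","top",180+263.5/6.5,145+252.5/6.5,122),("hub","scene",319.5,254.3,138),("rimc","scene",190+477/3.7,170+321/3.7,122),
("hand","top",234.2,200.1,180),("hand","scene",322.2,220.5,180),("flush","top",328.6,185.4,77),("flush","scene",239.5,201.4,77),("drain","top",351.6,175.4,77),("drain","scene",190+100/3.7,170+87/3.7,77),
("jar","top",180+630/6.5,145+115/6.5,85),("spoonend","top",275,246,10),("bottle","top",411,134,150),("beaker","top",411,200,90),("pinkL","top",195,277,55),("pinkR","top",355,262,55),("carton","top",150,130,80),("bowl","top",140,208,45)]:
    print(l,n,at_z(n,u,v,z))
E
```

```text
hub top [528.7 144.8 138. ]
rimc top [527.6 146.3 122. ]
hub scene [530.8 151.  138. ]
rimc scene [530.1 149.8 122. ]
hand top [473.  103.4 180. ]
hand scene [470.8 105.9 180. ]
flush top [ 525.1 -162.2   77. ]
flush scene [ 529.8 -152.6   77. ]
drain top [ 553.4 -230.9   77. ]
drain scene [ 555.5 -222.9   77. ]
jar top [593.6 -12.8  85. ]
spoonend top [354.1  -2.8  10. ]
bottle top [ 652.8 -386.3  150. ]
beaker top [ 475.5 -396.6   90. ]
pinkL top [270.  229.2  55. ]
pinkR top [ 301.7 -233.8   55. ]
carton top [699.6 357.2  80. ]
bowl top [474.  393.4  45. ]
```

```bash
python3 - <<'E'
from h import *
from scipy.spatial.transform import Rotation as Rn
np.set_printoptions(precision=3,suppress=True)
o=ctrl.get_obs();R=Rn.from_rotvec(o["orientation"]).as_matrix();print(R,o["ee_pos"])
T=calibration("wrist")["T_tool_cam"]
c=o["ee_pos"]+R@T[:3,3];print(c,R@-T[:3,2])
E
```

```text
[[-0.     0.25   0.968]
 [-0.001  0.968 -0.25 ]
 [-1.    -0.001 -0.   ]] [156.173 604.747 222.082]
[ 85.482 623.253 383.754] [ 0.254 -0.067 -0.965]
```

>>> move_arm([
  [0, 0, 60, 0, 1],
  [30, -45, 98, -0.1, 1],
  [70, -100, 98, -0.2, 1],
  [110, -155, 98, -0.3, 1],
  [150, -210, 98, -0.4, 1],
  [190, -270, 98, -0.5, 1],
  [230, -330, 98, -0.6, 1],
  [270, -390, 98, -0.67, 1],
  [310, -440, 98, -0.67, 1],
  [334, -475, 98, -0.67, 1],
  [334, -475, 98, -0.67, 1],
  [334, -475, 98, -0.67, 1],
])

```text
t: 1.65
ee_pos: [490.8, 128.2, 319.7]
orientation: [0.722, 1.448, -0.724]
ft_force: [-0.7, 0.2, -0.3]
width: 0.5
```

```bash
cat >> h.py <<'E'
from scipy.spatial.transform import Rotation as Rn
def wcam():
    o=ctrl.get_obs();R=Rn.from_rotvec(o["orientation"]).as_matrix()
    c=calibration("wrist");T=c["T_tool_cam"]
    return R@T[:3,:3],o["ee_pos"]+R@T[:3,3],c
def w_at(cam,u,v,z):
    A,o,c=cam
    w=A@np.array([(u-c["cx"])/c["fx"],-(v-c["cy"])/c["fy"],-1])
    return o+w*(z-o[2])/w[2]
def w_proj(cam,p):
    A,o,c=cam;q=A.T@(np.array(p)-o)
    return c["cx"]+c["fx"]*q[0]/-q[2],c["cy"]-c["fy"]*q[1]/-q[2]
E
python3 - <<'E'
from h import *
import cv2,pickle
np.set_printoptions(precision=2,suppress=True)
cam=wcam();im=get_image("wrist");cv2.imwrite("pics/w1.png",im);pickle.dump(cam,open("cam1.pkl","wb"))
o=ctrl.get_obs();print(o["t"],o["ee_pos"],o["qpos"],o["width"])
for p in [(529.5,148,138),(472,104.7,180),(472,104.7,127)]:print(w_proj(cam,p))
E
```

```text
1.7 [490.09 129.24 319.74] [ 0.23  0.14  1.78 -0.    1.22 -0.41] 0.3530750157152687
(np.float64(319.12308184344283), np.float64(198.5769333373823))
(np.float64(250.24720036218665), np.float64(208.45118513152363))
(np.float64(254.4069252495378), np.float64(196.4107484684848))
```

View pics/w1.png

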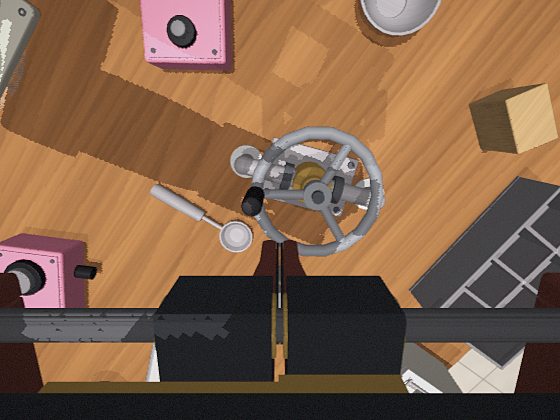

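The wrist view shows the hub at about (318,196) and the handle at about (253,200), close to what I predicted. I'll crop for a finer reading.

```bash
python3 - <<'E'
import cv2
a=cv2.imread("pics/w1.png")
cv2.imwrite("pics/w1c.png",cv2.resize(a[115:265,220:400],None,fx=4,fy=4,interpolation=cv2.INTER_CUBIC))
E
```

```text
(no output)
```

View pics/w1c.png

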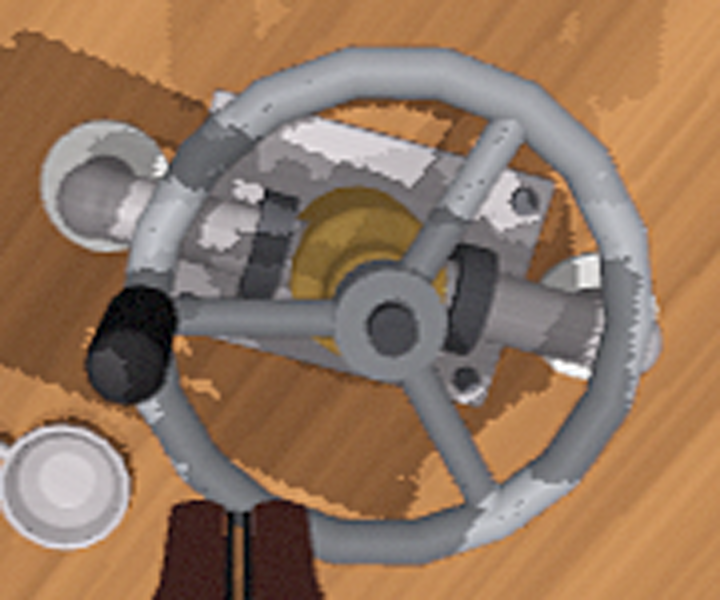

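```bash
python3 - <<'E'
from h import *
import pickle
np.set_printoptions(precision=1,suppress=True)
cam=pickle.load(open("cam1.pkl","rb"))
print(w_at(cam,318,196.75,138),w_at(cam,316.9,191.1,122),w_at(cam,251.5,206.5,180))
for n in("top","scene"):
  for p in [(529.5,148,138),(473,105,180)]: print(n,proj(n,p))
E
```

```text
[527.2 148.9 138. ] [525.8 151.5 122. ] [471.8 107.  180. ]
top (np.float64(219.1459069682773), np.float64(182.12789824748145))
top (np.float64(233.57719361220833), np.float64(200.12965493841656))
scene (np.float64(318.91586119898636), np.float64(253.26244769647542))
scene (np.float64(321.3847041182714), np.float64(220.84230205191696))
```

>>> move_arm([
  [-34, 13, 0, 0, 1],
  [-34, 13, -40, 0, 1],
  [-34, 13, -80, 0, 1],
  [-34, 13, -120, 0, 1],
  [-34, 13, -155, 0, 1],
  [-34, 13, -170, 0, 1],
  [-34, 13, -170, 0, 1],
  [-34, 13, -170, 0, 1],
])

```text
t: 2.7
ee_pos: [456.8, 142.8, 150.9]
orientation: [0.721, 1.448, -0.721]
ft_force: [-0.3, -0.2, 0.3]
width: 0.4
```

```bash
cat >> h.py <<'E'
import cv2
C=np.array([528.5,148.5])
def look(k,*names):
    o=ctrl.get_obs();p=o["ee_pos"];d=p[:2]-C
    print("t",o["t"],"ee",p.round(1),"r",np.hypot(*d).round(1),"ang",(np.degrees(np.arctan2(d[1],d[0]))%360).round(1),"F",o["ft_force"].round(1))
    for n in names: 
        im=get_image(n)
        if n=="top": im=cv2.resize(im[130:240,160:310],None,fx=5,fy=5,interpolation=cv2.INTER_CUBIC)
        elif n=="scene": im=cv2.resize(im[180:330,230:390],None,fx=4,fy=4,interpolation=cv2.INTER_CUBIC)
        cv2.imwrite(f"pics/{n}{k}.png",im)
def arc(a0,step,n,r=70):
    p=ctrl.get_obs()["ee_pos"]
    for i in range(1,n+1):
        t=np.radians(a0+step*i);q=C+r*np.array([np.cos(t),np.sin(t)])-p[:2]
        print(f"[{q[0]:.0f}, {q[1]:.0f}, {150-p[2]:.0f}, 0, 1]",end=", ")
    print()
E
python3 - <<'E'
from h import *
look(2,"scene","top")
arc(185,3,5)
E
```

```text
t 2.7 ee [456.8 142.8 150.9] r 71.9 ang 184.5 F [-0.3 -0.2  0.3]
[2, -4, -1, 0, 1], [3, -7, -1, 0, 1], [4, -11, -1, 0, 1], [5, -15, -1, 0, 1], [6, -18, -1, 0, 1],
```

View pics/scene2.png

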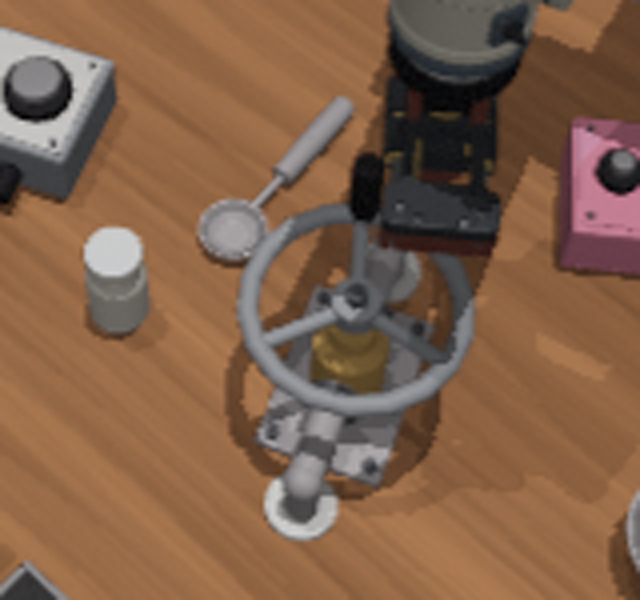

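View pics/top2.png

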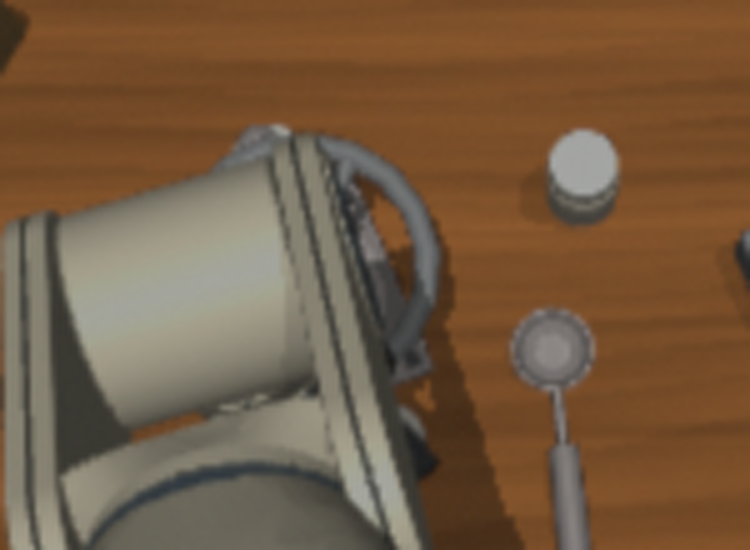

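The fingers stand on the clockwise side of the handle, as intended. I'll creep to contact.

>>> move_arm([
  [2, -4, -1, 0, 1],
  [3, -7, -1, 0, 1],
  [4, -10, -1, 0, 1],
  [4, -12, -1, 0, 1],
  [4, -12, -1, 0, 1],
])

```text
t: 3.42
ee_pos: [460.9, 130.4, 149.9]
orientation: [0.722, 1.447, -0.722]
ft_force: [-0.5, -0.1, -0.1]
width: 0.4
```

>>> move_arm([
  [0, -1, 0, 0, 1],
  [1, -2, 0, 0, 1],
  [1, -2, 0, 0, 1],
])

```text
t: 3.8
ee_pos: [462.0, 128.4, 149.9]
orientation: [0.722, 1.447, -0.722]
ft_force: [-0.2, 0.4, 0.1]
width: 0.4
```

>>> move_arm([
  [0, -1, 0, 0, 1],
  [1, -2, 0, 0, 1],
  [1, -2, 0, 0, 1],
])

```text
t: 4.18
ee_pos: [463.0, 126.4, 149.9]
orientation: [0.722, 1.447, -0.722]
ft_force: [0.6, -0.5, -0.1]
width: 0.2
```

>>> move_arm([
  [0, -1, 0, 0, 1],
  [0, -1, 0, 0, 1],
])

```text
t: 4.42
ee_pos: [463.1, 125.5, 150.0]
orientation: [0.723, 1.447, -0.722]
ft_force: [-0.2, 2.1, 0.6]
width: 0.9
```

>>> move_arm([
  [1, -1, 0, 0, 1],
  [1, -1, 0, 0, 1],
])

```text
t: 4.68
ee_pos: [463.8, 124.4, 149.9]
orientation: [0.722, 1.448, -0.722]
ft_force: [-2.0, 1.4, 1.4]
width: 0.3
```

>>> move_arm([
  [0, -1, 0, 0, 1],
  [0, -1, 0, 0, 1],
])

```text
t: 4.92
ee_pos: [464.1, 123.4, 150.0]
orientation: [0.722, 1.447, -0.722]
ft_force: [0.9, 1.4, -0.0]
width: 0.7
```

Contact came at about (463.1,125.5), an angle of about 199.4°. That is the finishing pose. Now I'll work out the arc.

```bash
python3 - <<'E'
from h import *
look(3)
arc(201,5,12)
E
```

```text
t 4.925 ee [464.1 123.4 150. ] r 69.1 ang 201.3 F [ 0.9  1.4 -0. ]
[1, -6, 0, 0, 1], [4, -11, 0, 0, 1], [8, -16, 0, 0, 1], [12, -21, 0, 0, 1], [16, -25, 0, 0, 1], [20, -29, 0, 0, 1], [25, -33, 0, 0, 1], [30, -36, 0, 0, 1], [36, -39, 0, 0, 1], [42, -41, 0, 0, 1], [47, -43, 0, 0, 1], [53, -44, 0, 0, 1],
```

>>> move_arm([
  [2, -6, 0, 0, 1],
  [4, -11, 0, 0, 1],
  [8, -16, 0, 0, 1],
  [12, -21, 0, 0, 1],
  [16, -25, 0, 0, 1],
  [20, -29, 0, 0, 1],
  [25, -33, 0, 0, 1],
  [30, -36, 0, 0, 1],
  [36, -39, 0, 0, 1],
  [42, -41, 0, 0, 1],
  [47, -43, 0, 0, 1],
  [53, -44, 0, 0, 1],
])

```text
t: 6.42
ee_pos: [517.1, 79.0, 149.8]
orientation: [0.722, 1.448, -0.722]
ft_force: [-3.0, 2.2, 0.7]
width: 0.8
```

```bash
python3 - <<'E'
from h import *
look(4,"scene")
arc(261,5,12)
E
```

```text
t 6.425 ee [517.1  79.  149.8] r 70.4 ang 260.7 F [-3.   2.2  0.7]
[6, -0, 0, 0, 1], [12, -0, 0, 0, 1], [18, -0, 0, 0, 1], [24, 1, 0, 0, 1], [30, 2, 0, 0, 1], [35, 4, 0, 0, 1], [41, 7, 0, 0, 1], [46, 10, 0, 0, 1], [52, 13, 0, 0, 1], [56, 17, 0, 0, 1], [61, 21, 0, 0, 1], [65, 25, 0, 0, 1],
```

View pics/scene4.png

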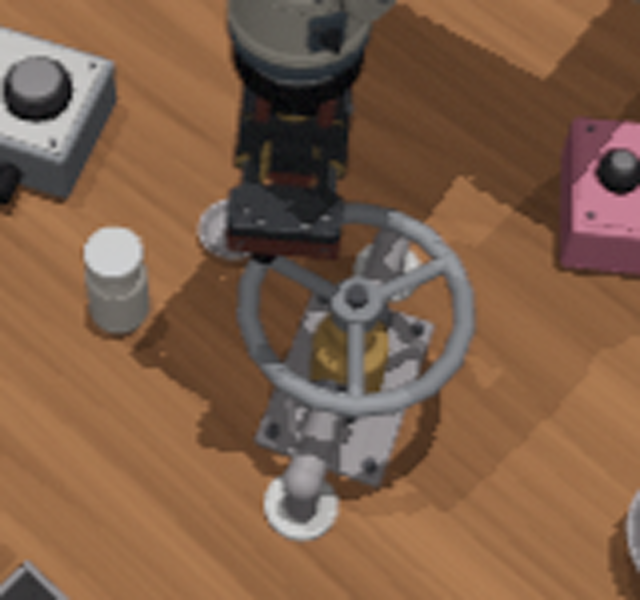

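The wheel follows by its handle. Continuing.

>>> move_arm([
  [6, 0, 0, 0, 1],
  [12, 0, 0, 0, 1],
  [18, 0, 0, 0, 1],
  [24, 1, 0, 0, 1],
  [30, 2, 0, 0, 1],
  [35, 4, 0, 0, 1],
  [41, 7, 0, 0, 1],
  [46, 10, 0, 0, 1],
  [52, 13, 0, 0, 1],
  [56, 17, 0, 0, 1],
  [61, 21, 0, 0, 1],
  [65, 25, 0, 0, 1],
])

```text
t: 7.98
ee_pos: [582.7, 104.3, 149.7]
orientation: [0.722, 1.448, -0.722]
ft_force: [-6.4, -0.3, 0.6]
width: 0.5
```

```bash
python3 - <<'E'
from h import *
look(5,"scene")
arc(321,5,12)
E
```

```text
t 7.975 ee [582.7 104.3 149.7] r 70.0 ang 320.8 F [-6.4 -0.3  0.6]
[3, 5, 0, 0, 1], [6, 10, 0, 0, 1], [9, 15, 0, 0, 1], [11, 21, 0, 0, 1], [13, 27, 0, 0, 1], [14, 33, 0, 0, 1], [15, 39, 0, 0, 1], [15, 45, 0, 0, 1], [15, 51, 0, 0, 1], [14, 57, 0, 0, 1], [12, 63, 0, 0, 1], [10, 69, 0, 0, 1],
```

View pics/scene5.png

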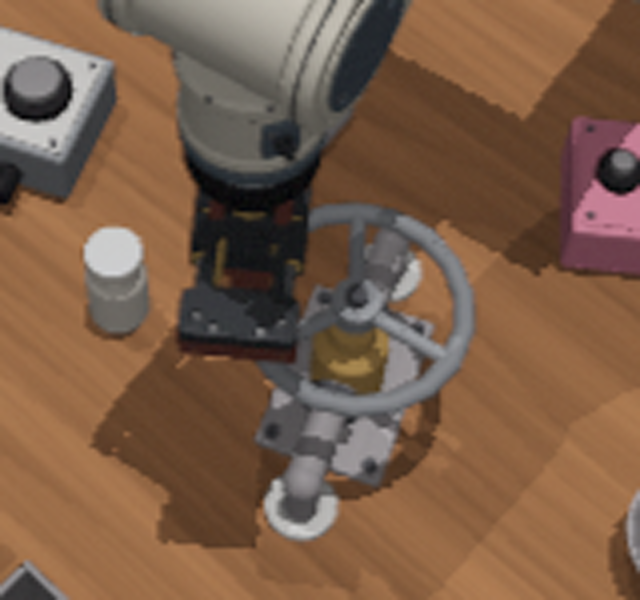

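>>> move_arm([
  [3, 5, 0, 0, 1],
  [6, 10, 0, 0, 1],
  [9, 15, 0, 0, 1],
  [11, 21, 0, 0, 1],
  [13, 27, 0, 0, 1],
  [14, 33, 0, 0, 1],
  [15, 39, 0, 0, 1],
  [15, 45, 0, 0, 1],
])

```text
t: 9.02
ee_pos: [599.2, 150.1, 150.1]
orientation: [0.723, 1.446, -0.721]
ft_force: [-0.5, -2.5, 0.4]
width: 0.2
```

```bash
python3 - <<'E'
from h import *
look(6,"scene")
arc(1,5,12)
E
```

```text
t 9.025 ee [599.2 150.1 150.1] r 70.7 ang 1.3 F [-0.5 -2.5  0.4]
[-1, 5, -0, 0, 1], [-2, 11, -0, 0, 1], [-3, 17, -0, 0, 1], [-5, 23, -0, 0, 1], [-8, 28, -0, 0, 1], [-11, 34, -0, 0, 1], [-14, 39, -0, 0, 1], [-18, 44, -0, 0, 1], [-22, 48, -0, 0, 1], [-27, 52, -0, 0, 1], [-31, 56, -0, 0, 1], [-37, 59, -0, 0, 1],
```

View pics/scene6.png

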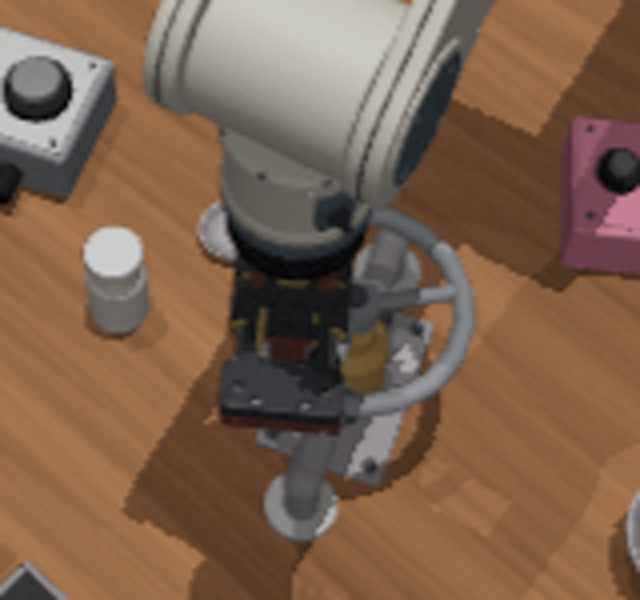

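The forces are low and the wheel is following. Continuing.

>>> move_arm([
  [-1, 5, 0, 0, 1],
  [-2, 11, 0, 0, 1],
  [-3, 17, 0, 0, 1],
  [-5, 23, 0, 0, 1],
  [-8, 28, 0, 0, 1],
  [-11, 34, 0, 0, 1],
  [-14, 39, 0, 0, 1],
  [-18, 44, 0, 0, 1],
  [-22, 48, 0, 0, 1],
  [-27, 52, 0, 0, 1],
  [-31, 56, 0, 0, 1],
  [-37, 59, 0, 0, 1],
])

```text
t: 10.58
ee_pos: [562.3, 210.2, 150.3]
orientation: [0.724, 1.445, -0.72]
ft_force: [0.8, -3.2, -0.2]
width: 0.6
```

```bash
python3 - <<'E'
from h import *
look(7,"scene")
arc(61,5,12)
E
```

```text
t 10.575 ee [562.3 210.2 150.3] r 70.3 ang 61.3 F [ 0.8 -3.2 -0.2]
[-5, 2, -0, 0, 1], [-10, 4, -0, 0, 1], [-16, 6, -0, 0, 1], [-22, 7, -0, 0, 1], [-28, 8, -0, 0, 1], [-34, 8, -0, 0, 1], [-40, 8, -0, 0, 1], [-46, 7, -0, 0, 1], [-52, 5, -0, 0, 1], [-58, 3, -0, 0, 1], [-64, 1, -0, 0, 1], [-69, -2, -0, 0, 1],
```

View pics/scene7.png

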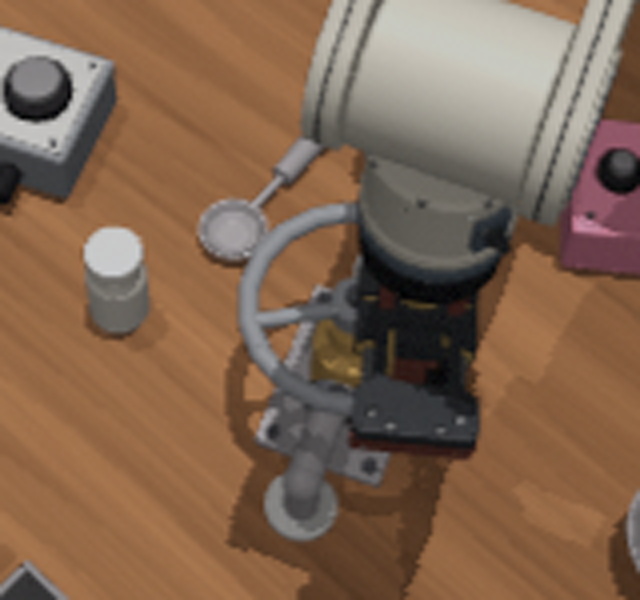

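>>> move_arm([
  [-5, 2, 0, 0, 1],
  [-10, 4, 0, 0, 1],
  [-16, 6, 0, 0, 1],
  [-22, 7, 0, 0, 1],
  [-28, 8, 0, 0, 1],
  [-34, 8, 0, 0, 1],
  [-40, 8, 0, 0, 1],
  [-46, 7, 0, 0, 1],
  [-52, 5, 0, 0, 1],
  [-58, 3, 0, 0, 1],
  [-64, 1, 0, 0, 1],
  [-69, -2, 0, 0, 1],
])

```text
t: 12.12
ee_pos: [492.2, 208.5, 150.3]
orientation: [0.724, 1.446, -0.719]
ft_force: [3.2, -0.7, 0.3]
width: 0.8
```

```bash
python3 - <<'E'
from h import *
look(8,"scene")
arc(121,5,12)
E
```

```text
t 12.125 ee [492.2 208.5 150.3] r 70.1 ang 121.2 F [ 3.2 -0.7  0.3]
[-4, -3, -0, 0, 1], [-9, -7, -0, 0, 1], [-13, -11, -0, 0, 1], [-17, -16, -0, 0, 1], [-21, -20, -0, 0, 1], [-24, -26, -0, 0, 1], [-27, -31, -0, 0, 1], [-29, -37, -0, 0, 1], [-31, -43, -0, 0, 1], [-32, -49, -0, 0, 1], [-33, -55, -0, 0, 1], [-33, -61, -0, 0, 1],
```

View pics/scene8.png

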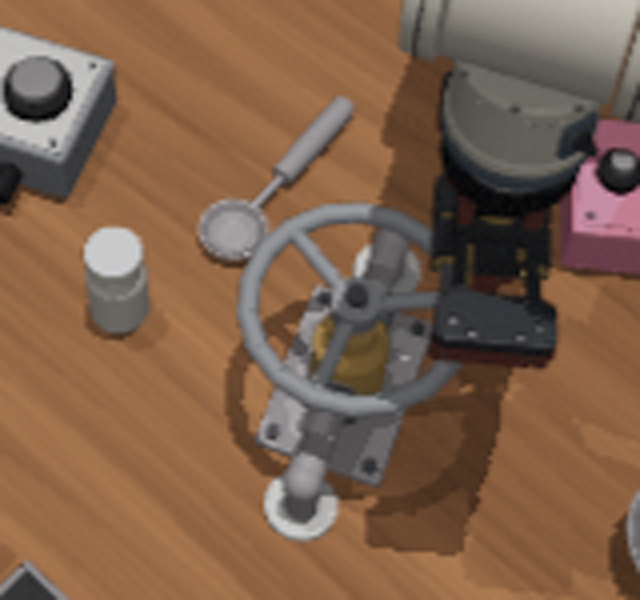

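>>> move_arm([
  [-4, -3, 0, 0, 1],
  [-9, -7, 0, 0, 1],
  [-13, -11, 0, 0, 1],
  [-17, -16, 0, 0, 1],
  [-21, -20, 0, 0, 1],
  [-24, -26, 0, 0, 1],
  [-27, -31, 0, 0, 1],
  [-29, -37, 0, 0, 1],
  [-31, -43, 0, 0, 1],
  [-32, -49, 0, 0, 1],
  [-33, -55, 0, 0, 1],
  [-33, -61, 0, 0, 1],
])

```text
t: 13.68
ee_pos: [457.8, 146.6, 150.0]
orientation: [0.723, 1.448, -0.721]
ft_force: [-0.1, 1.2, -0.1]
width: 0.5
```

```bash
python3 - <<'E'
from h import *
look(9)
arc(181,3,6,69.5)
E
```

```text
t 13.675 ee [457.8 146.6 150. ] r 70.7 ang 181.5 F [-0.1  1.2 -0.1]
[1, -3, 0, 0, 1], [2, -7, 0, 0, 1], [2, -10, 0, 0, 1], [3, -14, 0, 0, 1], [4, -17, 0, 0, 1], [5, -21, 0, 0, 1],
```

>>> move_arm([
  [1, -3, 0, 0, 1],
  [2, -7, 0, 0, 1],
  [2, -10, 0, 0, 1],
  [3, -14, 0, 0, 1],
  [4, -17, 0, 0, 1],
  [5, -19, 0, 0, 1],
  [5, -21, 0, 0, 1],
  [5, -21, 0, 0, 1],
])

```text
t: 14.68
ee_pos: [462.7, 125.2, 149.9]
orientation: [0.722, 1.448, -0.722]
ft_force: [-0.2, 1.0, 0.5]
width: 0.7
```

```bash
python3 - <<'E'
from h import *
look(10,"scene")
E
```

```text
t 14.675 ee [462.7 125.2 149.9] r 69.8 ang 199.5 F [-0.2  1.   0.5]
```

View pics/scene10.png

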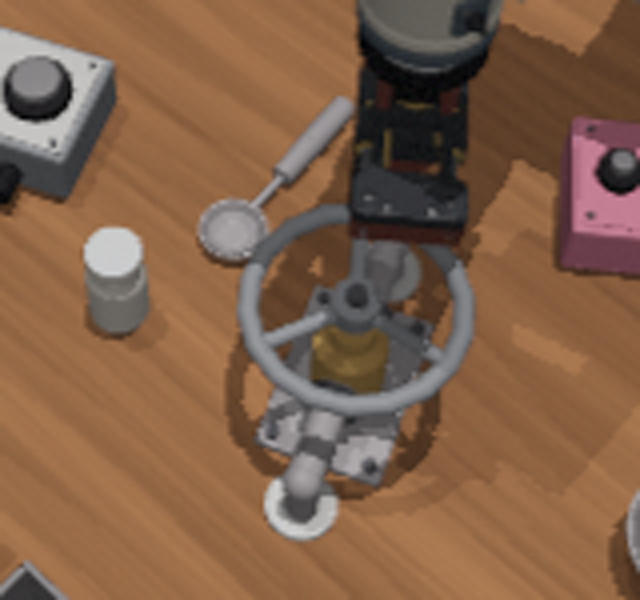

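The spokes are back at their starting angles. I'll back off, rise, and check from the same viewpoint as before.

>>> move_arm([
  [-3, 6, 0, 0, 1],
  [-6, 14, 0, 0, 1],
  [-6, 18, 0, 0, 1],
  [-6, 18, 40, 0, 1],
  [-6, 18, 80, 0, 1],
  [-6, 18, 120, 0, 1],
  [5, 12, 160, 0, 1],
  [27, 4, 170, 0, 1],
  [27, 4, 170, 0, 1],
  [27, 4, 170, 0, 1],
])

```text
t: 15.98
ee_pos: [488.6, 129.4, 318.9]
orientation: [0.721, 1.45, -0.723]
ft_force: [-0.1, 0.4, -0.9]
width: 0.5
```

```bash
python3 - <<'E'
from h import *
look(11)
cam=wcam();im=get_image("wrist");cv2.imwrite("pics/w2.png",im[115:265,220:400].repeat(4,0).repeat(4,1))
print(w_proj(cam,(471.8,107,180)))
E
```

```text
t 15.975 ee [488.6 129.4 318.9] r 44.3 ang 205.6 F [-0.1  0.4 -0.9]
(np.float64(252.54951951951878), np.float64(209.16160737326234))
```

View pics/w2.png

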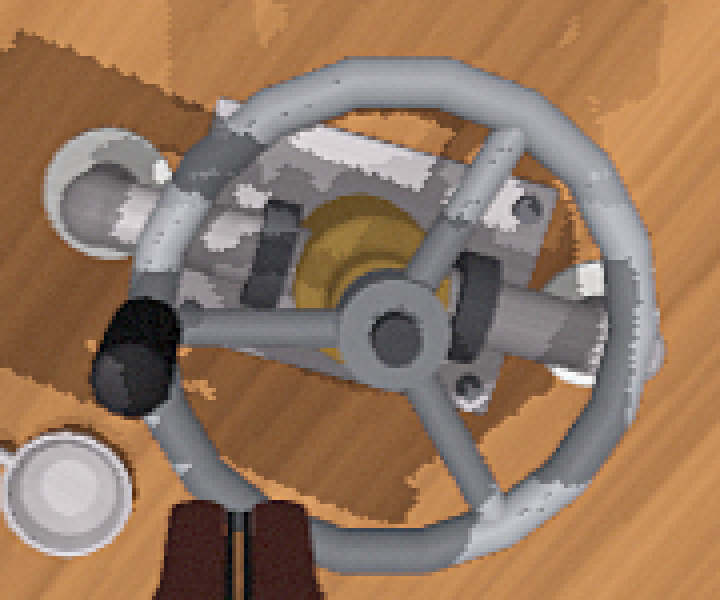

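The handle top is at pixel (252.6,209.4), against (252.5,209.2) predicted, so the turn is exact. Now over to the grey panel.

>>> move_arm([
  [4, -40, 0, 0, 1],
  [8, -90, 0, 0, 1],
  [12, -140, 0, 0, 1],
  [16, -190, 0, 0, 1],
  [20, -235, -20, 0, 1],
  [20, -260, -50, 0, 1],
  [20, -270, -70, 0, 1],
  [20, -270, -70, 0, 1],
  [20, -270, -70, 0, 1],
])

```text
t: 17.15
ee_pos: [508.4, -140.0, 249.2]
orientation: [0.721, 1.45, -0.722]
ft_force: [-0.2, 0.6, -0.3]
width: 0.3
```

```bash
python3 - <<'E'
from h import *
import pickle
look(12)
cam=wcam();im=get_image("wrist");cv2.imwrite("pics/w3.png",im);pickle.dump(cam,open("cam3.pkl","wb"))
print(w_proj(cam,(527.5,-157,77)))
E
```

```text
t 17.15 ee [ 508.4 -140.   249.2] r 289.2 ang 266.0 F [-0.2  0.6 -0.3]
(np.float64(284.7549322193048), np.float64(216.6574679146591))
```

View pics/w3.png

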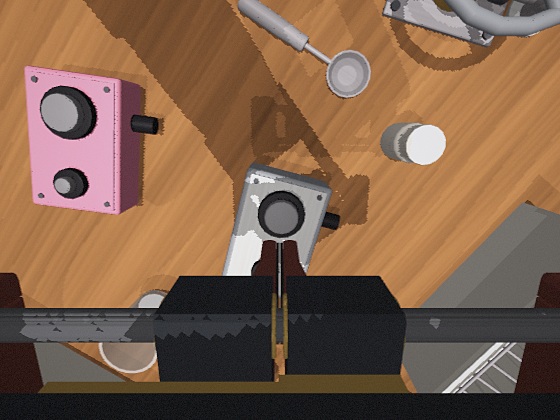

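The large button shows at about (281.5,213.5) on the grey box. The small one is hidden behind the fingers.

```bash
python3 - <<'E'
from h import *
import pickle
im=cv2.imread("pics/w3.png")
cv2.imwrite("pics/w3c.png",cv2.resize(im[160:280,215:345],None,fx=5,fy=5,interpolation=cv2.INTER_CUBIC))
cam=pickle.load(open("cam3.pkl","rb"))
print(w_at(cam,281.5,213.5,77))
E
```

```text
[ 522.53308586 -156.28999929   77.        ]
```

View pics/w3c.png

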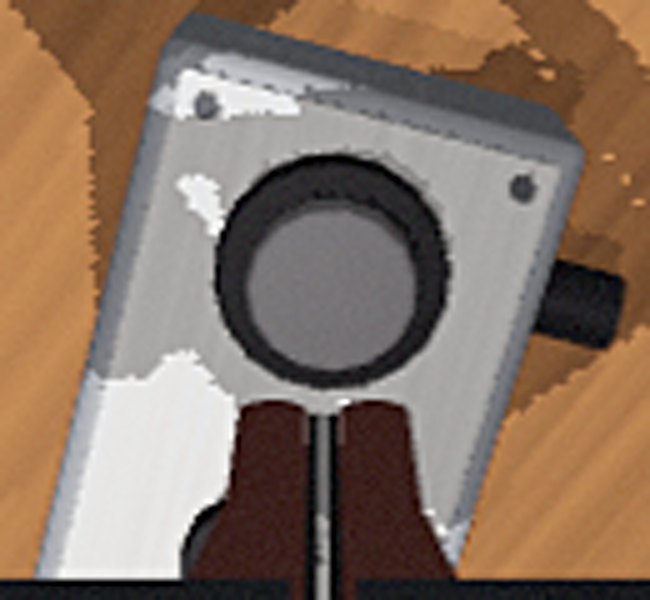

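>>> move_arm([
  [17, -19, 0, 0, 1],
  [17, -19, -50, 0, 1],
  [17, -19, -100, 0, 1],
  [17, -19, -140, 0, 1],
  [17, -19, -160, 0, 1],
  [17, -19, -166, 0, 1],
  [17, -19, -166, 0, 1],
])

```text
t: 18.08
ee_pos: [526.4, -158.7, 84.3]
orientation: [0.72, 1.448, -0.721]
ft_force: [1.0, 0.6, -0.5]
width: 0.4
```

```bash
python3 - <<'E'
from h import *
look(13)
im=get_image("scene")
cv2.imwrite("pics/s13.png",cv2.resize(im[140:290,180:340],None,fx=4,fy=4,interpolation=cv2.INTER_CUBIC))
E
```

```text
t 18.075 ee [ 526.4 -158.7   84.3] r 307.3 ang 269.6 F [ 1.   0.6 -0.5]
```

View pics/s13.png

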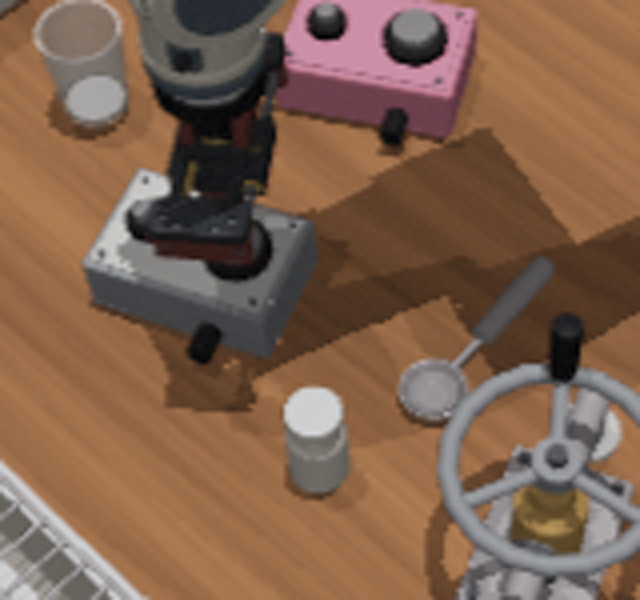

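The fingertip is over the large button. Pressing in small steps.

>>> move_arm([
  [0, 0, -4, 0, 1],
  [0, 0, -7, 0, 1],
  [0, 0, -9, 0, 1],
  [0, 0, -10, 0, 1],
  [0, 0, -10, 0, 1],
])

```text
t: 18.75
ee_pos: [527.0, -159.0, 74.8]
orientation: [0.72, 1.447, -0.721]
ft_force: [1.0, -0.3, 2.5]
width: 0.4
```

>>> move_arm([
  [0, 0, -1, 0, 1],
  [0, 0, -2, 0, 1],
  [0, 0, -2, 0, 1],
])

```text
t: 19.12
ee_pos: [527.0, -159.0, 72.8]
orientation: [0.72, 1.447, -0.721]
ft_force: [-0.2, 0.1, 3.5]
width: 0.6
```

>>> move_arm([
  [0, 0, -1, 0, 1],
  [0, 0, -2, 0, 1],
  [0, 0, -2, 0, 1],
])

```text
t: 19.5
ee_pos: [527.0, -159.1, 71.3]
orientation: [0.72, 1.447, -0.721]
ft_force: [-2.1, 1.6, 9.3]
width: 1.0
```

It's bottomed at 71.3 mm with 9 N. One short firm hold, then release.

>>> move_arm([
  [0, 0, -1, 0, 1],
  [0, 0, -1, 0, 1],
  [0, 0, 5, 0, 1],
  [0, 0, 20, 0, 1],
  [0, 0, 60, 0, 1],
  [0, 0, 110, 0, 1],
  [0, 0, 160, 0, 1],
  [-20, 10, 180, 0, 1],
  [-20, 10, 180, 0, 1],
  [-20, 10, 180, 0, 1],
])

```text
t: 20.75
ee_pos: [506.9, -149.1, 250.7]
orientation: [0.72, 1.447, -0.721]
ft_force: [0.3, 0.2, -0.3]
width: 0.3
```

```bash
python3 - <<'E'
from h import *
look(14)
cv2.imwrite("pics/w5.png",get_image("wrist"))
im=get_image("scene")
cv2.imwrite("pics/s14.png",cv2.resize(im[130:330,140:400],None,fx=3,fy=3,interpolation=cv2.INTER_CUBIC))
print(proj("scene",(472.5,105.5,180)))
E
```

```text
t 20.75 ee [ 506.9 -149.1  250.7] r 298.3 ang 265.8 F [ 0.3  0.2 -0.3]
(np.float64(321.6618327710004), np.float64(220.83280806378224))
```

View pics/s14.png

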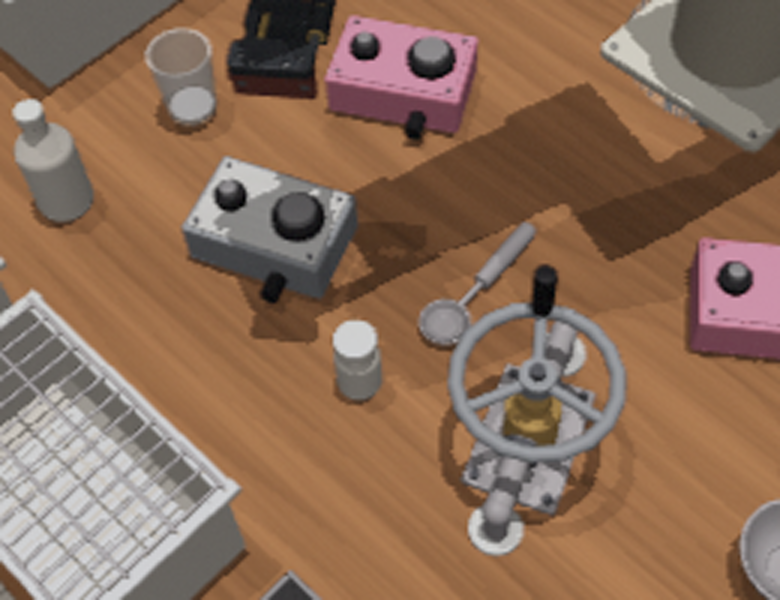

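View pics/w5.png

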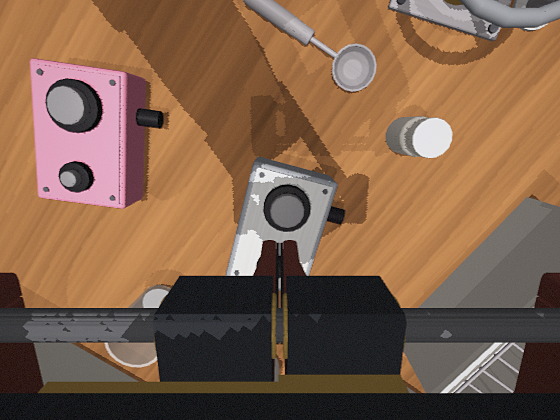

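Both buttons are up, the handle is in its starting place (about (321.5,220) in scene), the bystanders haven't moved, and the arm is clear.

```bash
python3 -c "
from workcell import ctrl
print(ctrl.close_job())"
```

```text
the job is handed in; nothing more can be done
None
```

The valve wheel has been turned exactly one full turn anticlockwise, and the larger button on the grey control box has been pressed and released. I handed the job in at about 21 s of the 72 s allowed; no verdict was reported.

- **Wheel:** I pushed the handle round with the shut fingertips, 23 mm above the rim, and stopped at the pose where contact first began. In the wrist camera afterwards, the handle top was within half a pixel of its starting place. Contact force in the readings stayed at or below about 6.5 N.
- **Button:** The fingertip went down to 71.3 mm with about 9 N, which is the 6 mm stop, then let go. The final pictures show both buttons up, the bystanders in place and the arm clear, with the wrist force near zero.
- **Disagreement:** The scene and top cameras differed by about 10 mm on the larger button's position. I settled it with the wrist camera and pressed near the mean of the three readings, well inside the 38 mm face.

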